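# Unhook the lid of a butter dish

### The job

Take the hooked lid off the butter dish: lift it by its grip bar so that it tilts back and its hook comes clear of the steel catch, feeling for the right angle and never forcing it, then draw it out and lay it gently, flat and right way up, on the middle of the dark wooden board. Let go of it, do not press on the dish with the gripper, and leave the mugs, the jar and the spoon where they are.

Things in the scene. Friction and masses are not known exactly. Their poses are not given: they have to be found in the camera images.
- dish: White ceramic butter dish, fixed: open empty box 160 (x) x 106 (y) x 50 high. Origin: centre of its underside; x runs from the catch end to the lid's grip end, z up. The lid lies on its rim (z = 50) between side fences 5 high, 2 play each side. Lid against dish or catch must stay under 45 N in all: more would chip it.
- edge (a point): Middle of the outer top edge of the dish's catch-end wall (dish x = -80, y = 0, z = 50). The lid tilts about this edge, a line along the dish's y; raising the grip end sends the tongue and hook down outside the wall.
- lug (a point): One of two steel lug pins, radius 2.3, along y at dish x = -83, z = 61.3, from 35.5 outwards on both sides, over the lid's catch-end shoulders. The lid can turn and slide below them but rise only about 1. If the tongue is levered down on the catch's sill, the lid jams under the pins: a load at the grip bar acts there about fourfold.
- mount (a point): Point on the dish wall 10 below the edge, where the steel catch sits: 34 wide, reaching 45 beyond the wall, cheeks 28 apart, with a bar over the lid's tongue and a sill under it. The catch turns about the edge line with the tilt of the lid; it is clamped and does not give, at 0.11 to 0.47 rad hook end down, different on every dish and not measured.
- lid: Pale bamboo lid, loose, about 240 g, closed at first, origin (centre of its underside) over the dish's centre on the rim, axes as the dish's. Plate x -86 to 77, y -51 to 51, 8 thick. Turn it about the edge (x towards z) to the catch's angle, slide it along its own +x (25 frees the hook, 50 all of it), then lift it away. It can be light or heavy by a third.
- grip (a point): Centre of the lid's dark wooden grip bar (lid x = 35, y = 0, z = 24): 40 long (x), 12 wide (y), from z = 8 (lid top) to 40; pinch it across y. Raise it in small steps of tilt; at each, try a light pull along the lid's plane: stopped within about 15 at 5 N it is still caught, so go back and tilt a little more; at the right tilt it runs out freely.
- hook (a point): Top of the upturned steel hook (lid x -125 to -120.5, up to z = 20) on a tongue 20 wide, 4 thick, flush with the underside. It stands behind the bar, which in the catch's turned frame (origin the edge) spans x -30 to -25, z 20.9 to 25.9; sill x -41 to -35, top z -0.4. It passes at tilts about 0.03 below to 0.04 rad above the catch angle; with less the hook strikes the bar.
- board: Dark wooden serving board 260 (x) x 180 (y) x 16 thick, fixed. Origin: centre of its underside, z up. The lid is to lie on it on its own underside, the lid's origin near the middle, turned either way.
- board_mid (a point): Middle of the board's top face, z = 16 above the table.
- mug_a: Matte blue mug, 80 across, 90 high, bystander. Origin: centre of its foot.
- mug_b: Second matte blue mug, same size, bystander. Origin: centre of its foot.
- jar: Small glass jar with aluminium screw lid, 60 across, 85 high, bystander. Origin: centre of its foot.
- spoon: Bamboo serving spoon, 250 long, lying along its x, bystander. Origin on its underside.
Things that resemble listed ones, but are neither listed nor needed, are in the scene too. What is shaped like the lid but purple or turquoise is not meant.

How it is judged:
By the outcome, as a careful person would: the job done as asked, in the order asked, and still so for the second after the job is handed in, with the robot touching nothing.
It also fails if it takes over 72 s, if anything falls off the work surface, if the arm or the gripper's body presses on something with over 40 N, if the wrist force passes 120 N, or if a joint passes its speed limit or range.

### The arm

A 7-joint arm with a two-finger parallel gripper is mounted at the origin on the work surface. World frame = base frame: x ahead of the robot, y to its left, z up, the work surface at z = 0. Lengths are in mm, angles in rad, forces in N, time in s.
With the tool pointing down it reaches from about 425 to 825 mm from the base axis. Payload 3.6 kg.
Tool frame: the origin (TCP) lies at the very end of the fingers, on their centre line; the grasp point (between the pads) lies 19 mm behind it (bot.grip_point_offset is the distance from the TCP to the grasp point, in mm); z points along the fingers, x is the direction in which the jaws open and shut, and the axes are right-handed (so a half turn about z gives the same grasp; the last joint's range is limited). The gripper opens to 93 mm and grips with 3 to 60 N. Pads are 15 mm wide; open, the fingers measure 128 mm over their backs; the gripper's body (75 mm by 188 mm) begins 65 mm behind the grasp point.
Start: joints at [-1.248, 0.615, -0.013, 1.423, 0.008, 1.103, -0.04], TCP at [222.116, 610.841, 218.64] pointing down, gripper open.
Joint ranges: [-3.12, 3.12], [-0.3, 2.06], [-1.34, 1.32], [0.26, 2.42], [-1.36, 4.5], [0.01, 1.98], [-2.84, 2.84]. Speed limits (rad/s): [2.79, 2.79, 3.14, 3.14, 3.14, 3.14, 3.14].

### API

Orientations are given as a rotation vector (axis times angle).
In Python, from bench import bot, optics, job gives the robot as it stands.
- The arm moves only by the shell command python3 -m creep 'ROWS' [FORCE]. ROWS is JSON, a list that holds one entry, the list of rows, each a list of 7 numbers: the shift along the tool's x, y, z in cm, then the turn, a rotation vector about the tool's x, y, z in rad, then the opening, from -1 (shut) to 1 (fully open). A call has 1 to 10 rows; each row shifts and turns the pose as measured when the row begins, along the tool's axes as they then stand; what a row does not reach is not made up. A row lasts 1/10 s, in which the tool goes at most 50 mm and 8.59 degrees, less where a joint would pass 70% of its speed; a pose out of reach is approached as far as the arm can. A call with a gripper value outside its range is refused whole. The fingers move at their own pace and stop on an object; FORCE is the grip in N (left out, the last holds). Time passes only in rows, so rows that do not move let the fingers close. It gives the time, the measured TCP pose, the force and the opening at its end, in the units of the state.
- bot.observe(): the state, without advancing time (a new reading comes with each control period).
- optics.grab_frame(name): name is "scene" or "top" or "wrist"; returns a dict with "color" (400x640x3 uint8, red, green, blue), "depth" (400x640 float32, mm along the optical axis (not along the pixel's ray), 0 where there is no reading), "vfov" (degrees; the focal length in pixels is half the picture's height over the tangent of half this angle, whatever the lens; pixels are square), "cx", "cy" (the principal point, pixels), "k1" (the pictures are not rectified: a ray, as slopes to the right and down, at radius r is drawn at 1 + k1 r^2 times it, then the intrinsics apply), "rvec" (rotation vector, rad) and "tvec" (3), from world to camera coordinates, as OpenCV has them. Camera axes: x right, y down, z forward; pixel columns grow to the right and rows downward; lengths in mm; the calibration is good to about 2 mm. A picture is of the moment at which its call begins.
- job.close_job(): hands the job in, once; it reports no verdict.
The state is a dict: "clock": time; "joints": joint angles; "joint_velocities": joint speeds; "tau": joint torques, N m; "tcp_pos": TCP position; "tcp_rot": TCP orientation; "ft_force": force on the tool from outside, world axes, zero at the start; "ft_torque": the same for the moment, N m; "gripper_width": finger opening in mm.
Only numpy, scipy, OpenCV 4.12 (cv2) and the standard library are available. Lean on these libraries where they do the work, as an engineer would, in place of code of your own. Each camera call takes 0.05 s, during which the arm holds its last target. There are 200 camera calls.

## Working session

There is one attempt and no reset: what is moved stays moved. The work goes in short steps, Python scripts to look and compute and a shell command to move; the robot and the scene stay as the last step left them, time stands still between calls to the robot, and variables do not carry over. Pictures are saved under pics/ and viewed, about 8 in all and at most 12, crops included, and the job is handed in when it is done.

```bash
mkdir -p pics; ls
cat > h.py <<'E'
import numpy as np, cv2
from scipy.spatial.transform import Rotation as R
from bench import bot, optics, job
def grab(n,save=None):
    f=optics.grab_frame(n)
    if save: cv2.imwrite('pics/'+save,f['color'][:,:,::-1]); np.savez('pics/'+save+'.npz',**f)
    return f
def load(s): 
    z=np.load('pics/'+s+'.npz'); return {k:z[k] for k in z.files}
def cloud(f):
    d=f['depth']; h,w=d.shape; fl=h/2/np.tan(np.radians(float(f['vfov']))/2)
    K=np.array([[fl,0,float(f['cx'])],[0,fl,float(f['cy'])],[0,0,1]])
    u,v=np.meshgrid(np.arange(w),np.arange(h))
    p=cv2.undistortPoints(np.stack([u,v],-1).reshape(-1,1,2).astype(float),K,np.array([float(f['k1']),0,0,0])).reshape(h,w,2)
    c=np.dstack([p*d[...,None],d])
    Rm=R.from_rotvec(np.ravel(f['rvec'])).as_matrix()
    P=(c-np.ravel(f['tvec']))@Rm
    P[d<=0]=np.nan
    return P
def st():
    o=bot.observe(); Rm=R.from_rotvec(o['tcp_rot']).as_matrix()
    print('t',o['clock'],'tcp',np.round(o['tcp_pos'],1),'F',np.round(o['ft_force'],1),'w',o['gripper_width'])
    print(Rm.round(3)); return o,Rm
E
python3 - <<'E'
from h import *
a=grab('scene','s1.png');b=grab('top','t1.png')
for f in(a,b):print({k:np.round(v,3) for k,v in f.items() if k not in('color','depth')})
st()
E
```

```text
pics
{'vfov': np.float64(51.281), 'cx': np.float64(326.978), 'cy': np.float64(196.459), 'k1': np.float64(-0.032), 'rvec': array([ 1.96 ,  1.806, -0.532]), 'tvec': array([-179.337, -362.49 , 1710.735])}
{'vfov': np.float64(46.59), 'cx': np.float64(324.931), 'cy': np.float64(200.267), 'k1': np.float64(0.011), 'rvec': array([ 2.185, -2.15 ,  0.068]), 'tvec': array([ 134.416,  528.348, 1581.316])}
t 0.1 tcp [221.9 610.2 217.6] F [-1.1  0.4  0.3] w 93.13169602825268
[[ 0.342  0.94  -0.001]
 [ 0.94  -0.342 -0.002]
 [-0.002  0.    -1.   ]]
```

View pics/t1.png

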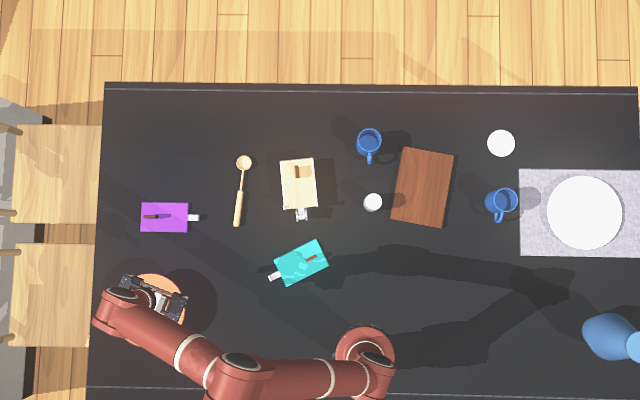

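View pics/s1.png

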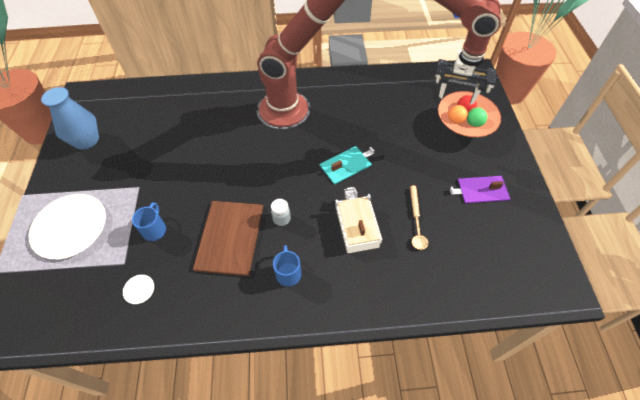

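Top view: lid candidates are the pale lid on the white dish (298,183), the purple one (165,217) and the turquoise one (300,262). By the description I choose the pale one with the steel catch at (301,213). The board is at (422,187).

Run:
```python
from h import *
f=load('t1.png');P=cloud(f);C=f['color'].astype(int)
for n,(u,v) in dict(lid=(292,195),grip=(297,172),board=(422,187),catch=(301,213),jar=(373,202),mugb=(369,142),muga=(502,200),table=(340,120)).items(): print(n,P[v,u].round(1),C[v,u])
def rect(m,name):
    m=m.astype(np.uint8); n,l,s,c=cv2.connectedComponentsWithStats(m)
    i=1+np.argmax(s[1:,4]); q=P[l==i]; 
    r=cv2.minAreaRect(q[:,:2].astype(np.float32)); print(name,len(q),np.round(r[0],1),np.round(r[1],1),round(r[2],2),'z',np.nanmedian(q[:,2]).round(1),'bbox',s[i]); return q
v,u=np.mgrid[:400,:640]
w=(u>275)&(u<325)&(v>150)&(v<222)
X=P[...,2]
rect(w&(X>51)&(X<65)&(C[...,0]>150),'lidtop')
g=rect(w&(X>78),'grip')
rect(w&(X>30)&(v<210),'dish+')
rect((u>380)&(u<465)&(X>10)&(X<25)&(v>140)&(v<235),'board')
q=P[w&(X>78)];print(q.round(1).mean(0))
im=cv2.resize(f['color'][145:230,265:335,::-1],None,fx=7,fy=7,interpolation=cv2.INTER_CUBIC)
s=load('s1.png');Ps=cloud(s)
im2=cv2.resize(s['color'][180:260,320:400,::-1],(595,595),interpolation=cv2.INTER_CUBIC)[:,:]
im=np.hstack([im,im2]);cv2.imwrite('pics/crop1.png',cv2.resize(im,(800,int(800*im.shape[0]/im.shape[1]))))
# scene-cam check
vs,us=np.mgrid[:400,:640];ws=(us>325)&(us<390)&(vs>185)&(vs<255);Z=Ps[...,2];Cs=s['color'].astype(int)
m=ws&(Z>75)&(Z<100);print('scene grip',m.sum(),np.nanmean(Ps[m],0).round(1),Ps[m].min(0).round(1),Ps[m].max(0).round(1))
P=Ps;C=Cs
rect(ws&(Z>51)&(Z<65),'lidtop s');rect((us>190)&(us<268)&(vs>195)&(vs<280)&(Z>10)&(Z<25),'board s')
```

```text
lid [539.5 254.2  57.1] [247 246 221]
grip [613.5 236.2  90.6] [168 114  86]
board [ 578.1 -192.5   15.3] [183 121  90]
catch [478.9 222.4  56.9] [232 231 232]
jar [517.5 -17.7  86.4] [247 247 247]
mugb [ 7.372e+02 -8.800e+00  3.000e-01] [ 81 116 176]
muga [ 538.6 -472.3   -1.9] [ 82 119 178]
table [ 8.155e+02  9.480e+01 -8.000e-01] [79 71 71]
lidtop 1443 [563.1 234.1] [197.2 112.1] 6.68 z 58.1 bbox [ 280  158   36   60 1443]
grip 50 [617.2 240.5] [40.3 12.1] 7.36 z 89.9 bbox [294 165   5  13  50]
dish+ 1612 [577.1 235.1] [173.4 114. ] 6.57 z 58.2 bbox [ 280  158   38   52 1612]
board 3665 [ 578.9 -192.1] [184.4 260.4] 80.11 z 16.1 bbox [ 390  146   64   83 3665]
[613.55882353 239.60392157  89.64117647]
scene grip 61 [621.4 235.3  87.4] [600.3 228.2  75.1] [639.4 243.7  95.4]
lidtop s 1515 [559.2 229.3] [216.1 114.5] 6.87 z 57.4 bbox [ 336  187   45   60 1515]
board s 3791 [ 581.8 -192.4] [182.4 264.4] 80.18 z 15.4 bbox [ 193  201   70   75 3791]
```

View pics/crop1.png

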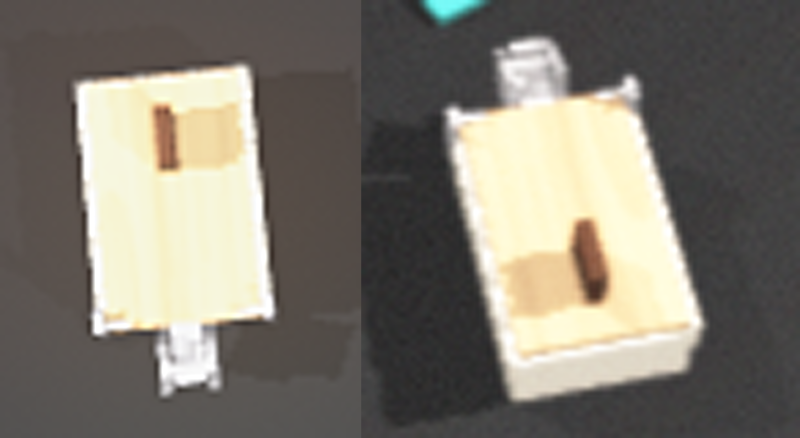

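The crop confirms it: pale lid in the white dish, bar at (165,137) in the left half, catch at the lower end with lugs at both corners. Top and scene views agree: bar centre about (617,240), top z 90, yaw 0.117. The board is at (580,-192), z 16, its x at -0.173 rad.

```bash
python3 -m creep '[[[0,0,0,0,0,-0.1165,-0.2],[0,0,0,0,0,-0.1165,-0.2],[0,0,0,0,0,-0.1165,-0.2],[0,0,0,0,0,-0.1165,-0.2],[-3.4,2.9,0,0,0,0,-0.2],[-3.4,2.9,0,0,0,0,-0.2],[-3.4,2.9,0,0,0,0,-0.2],[-3.4,2.9,0,0,0,0,-0.2],[-3.4,2.9,0,0,0,0,-0.2],[-3.4,2.9,0,0,0,0,-0.2]]]'
python3 -m creep '[[[-3.4,2.9,0,0,0,0,-0.2],[-3.4,2.9,0,0,0,0,-0.2],[-3.4,2.9,0,0,0,0,-0.2],[-3.4,2.9,0,0,0,0,-0.2],[-3.4,2.9,0,0,0,0,-0.2],[0,0,0,0,0,0,-0.2],[0,0,0,0,0,0,-0.2]]]'
python3 - <<'E'
from h import *
o,Rm=st(); print((Rm.T@(np.array([617.3,239.8,160])-o['tcp_pos'])).round(1), 'yaw',np.arctan2(Rm[1,0],Rm[0,0])-np.pi/2)
E
```

```text
clock: 1.1
tcp_pos: [418.4, 431.1, 210.3]
tcp_rot: [-2.038, -2.386, 0.023]
ft_force: [0.3, 1.0, 0.4]
gripper_width: 37.2
clock: 1.8
tcp_pos: [599.0, 267.9, 205.1]
tcp_rot: [2.057, 2.374, -0.037]
ft_force: [-0.7, 1.4, 0.4]
gripper_width: 37.3
t 1.8 tcp [599.  267.9 205.1] F [-0.7  1.4  0.4] w 37.3263312144806
[[-0.142  0.99  -0.015]
 [ 0.99   0.142 -0.018]
 [-0.016 -0.018 -1.   ]]
[-29.7  14.9  45.3] yaw 0.14293265626156626
```

```bash
cat >> h.py <<'E'
YAW=0.117
def target(tilt,yaw=YAW):  # tool x = lid y, tool y = lid x, z down, tilt raises grip end
    B=np.array([[0,1,0],[1,0,0],[0,0,-1.]])
    return R.from_euler('z',yaw).as_matrix()@R.from_euler('y',-tilt).as_matrix()@B
def delta(pos,tilt,yaw=YAW):
    o,Rm=st(); T=target(tilt,yaw)
    print('need cm',(Rm.T@(np.array(pos)-o['tcp_pos'])/10).round(2),'rot',R.from_matrix(Rm.T@T).as_rotvec().round(4))
E
python3 -c "
from h import *
delta([617.3,239.8,110],0)
f=grab('wrist','w1.png')
"
```

```text
t 1.8 tcp [599.  267.9 205.1] F [-0.7  1.4  0.4] w 37.3263312144806
[[-0.142  0.99  -0.015]
 [ 0.99   0.142 -0.018]
 [-0.016 -0.018 -1.   ]]
need cm [-2.89  1.58  9.53] rot [-0.0176  0.0161  0.0258]
```

View pics/w1.png

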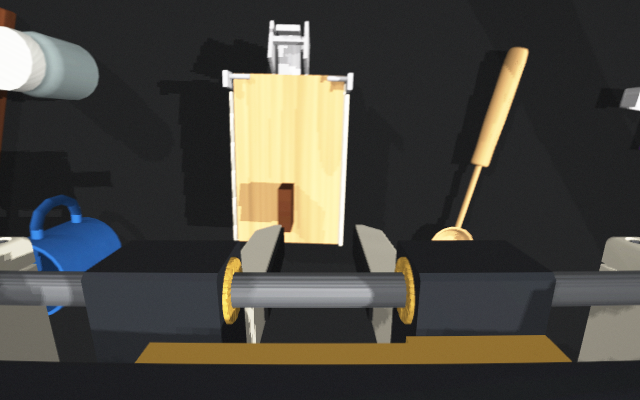

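The wrist view shows the bar at (286,207), between the lines of the fingers and a little to the left, as computed. Next: move above it.

```bash
python3 -m creep '[[[-1,0.5,1,-0.006,0.005,0.009,-0.2],[-1,0.5,2.5,-0.006,0.005,0.009,-0.2],[-0.9,0.5,3,-0.006,0.006,0.008,-0.2],[0,0,2.5,0,0,0,-0.2],[0,0,0,0,0,0,-0.2],[0,0,0,0,0,0,-0.2]]]'
python3 -c "
from h import *
delta([617.3,239.8,62.5],0)
P=cloud(grab('wrist'));v,u=np.mgrid[:400,:640]
m=(P[...,2]>80)&(P[...,2]<95)&(v<235)&(abs(P[...,0]-617)<35)&(abs(P[...,1]-240)<25);q=P[m]
print(m.sum(),q.mean(0).round(1),cv2.minAreaRect(q[:,:2].astype(np.float32)))
"
```

```text
clock: 2.45
tcp_pos: [614.4, 243.0, 111.1]
tcp_rot: [2.078, 2.356, 0.002]
ft_force: [0.6, -0.3, 0.3]
gripper_width: 37.3
t 2.45 tcp [614.4 243.  111.1] F [ 0.6 -0.3  0.3] w 37.338017089709076
[[-0.125  0.992  0.001]
 [ 0.992  0.125  0.001]
 [ 0.001  0.001 -1.   ]]
need cm [-0.36  0.24  4.86] rot [ 0.0014 -0.0008  0.0081]
760 [607.5 236.6  89.8] ((608.642333984375, 236.60873413085938), (21.925704956054688, 11.767046928405762), 7.093581676483154)
```

```bash
python3 -m creep '[[[-0.2,0.12,1,0,0,0.002,-0.2],[-0.2,0.12,1,0,0,0.002,-0.2],[0,0,1,0,0,0,-0.2],[0,0,1,0,0,0,-0.2],[0,0,0.6,0,0,0,-0.2],[0,0,0,0,0,0,-0.2]]]'
python3 -c "
from h import *
delta([617.3,238.8,62.5],0,0.12)"
```

```text
clock: 3.1
tcp_pos: [618.7, 241.7, 64.7]
tcp_rot: [2.079, 2.353, 0.012]
ft_force: [-0.2, 0.7, -0.2]
gripper_width: 37.0
t 3.1 tcp [618.7 241.7  64.7] F [-0.2  0.7 -0.2] w 36.9732182992452
[[-0.123  0.992  0.006]
 [ 0.992  0.123  0.004]
 [ 0.003  0.007 -1.   ]]
need cm [-0.27 -0.18  0.22] rot [ 0.0068 -0.0034  0.0033]
```

```bash
python3 -m creep '[[[-0.22,-0.1,0.12,0.006,-0.003,0.003,-0.2],[0,0,0,0,0,0,-0.2],[0,0,0,0,0,0,-0.6],[0,0,0,0,0,0,-0.8],[0,0,0,0,0,0,-1],[0,0,0,0,0,0,-1],[0,0,0,0,0,0,-1]]]' 8
python3 -c "
from h import *
delta([617.3,238.8,62.5],0,0.12)"
```

```text
clock: 3.8
tcp_pos: [618.8, 239.4, 64.5]
tcp_rot: [2.083, 2.35, 0.004]
ft_force: [0.5, 0.2, -1.0]
gripper_width: 11.5
t 3.8 tcp [618.8 239.4  64.5] F [ 0.5  0.2 -1. ] w 11.498979035516646
[[-0.12   0.993  0.002]
 [ 0.993  0.12   0.001]
 [ 0.001  0.003 -1.   ]]
need cm [-0.04 -0.16  0.2 ] rot [ 0.0026 -0.0006  0.    ]
```

```bash
cat >> h.py <<'E'
Y=0.12
EDGE=np.array([618.8,239.4,50])-116.5*np.array([np.cos(Y),np.sin(Y),0])
def fb(tilt,slide=0,lift=0):
    o=bot.observe(); Rm=R.from_rotvec(o['tcp_rot']).as_matrix(); T=target(tilt,Y)
    L=lambda t: R.from_euler('z',Y).as_matrix()@R.from_euler('y',-t).as_matrix()
    p=EDGE+L(tilt)@np.array([116.5+slide,0,14.5+lift])
    cur=np.arctan2(Rm[2,1],np.hypot(Rm[0,1],Rm[1,1]))
    rel=L(cur).T@(np.array(o['tcp_pos'])-EDGE)-[116.5,0,14.5]
    print('t %.2f tilt %.4f slide/side/lift'%(o['clock'],cur),rel.round(1),'F lid',(L(cur).T@o['ft_force']).round(1),'M world',np.round(o['ft_torque'],2),'w %.1f'%o['gripper_width'])
    print('need cm',(Rm.T@(p-o['tcp_pos'])/10).round(2),'rot',R.from_matrix(Rm.T@T).as_rotvec().round(4))
E
python3 -m creep '[[[0,0,0,0,0,0,-1],[0,0,0,0,0,0,-1],[0,-0.03,-0.23,-0.02,0,0,-1],[0,-0.03,-0.23,-0.02,0,0,-1],[0,0,0,0,0,0,-1]]]' 40
python3 -c "
from h import *
fb(0.1)"
```

```text
clock: 4.3
tcp_pos: [617.7, 239.4, 69.4]
tcp_rot: [2.064, 2.328, 0.053]
ft_force: [0.5, 0.6, -1.2]
gripper_width: 11.7
t 4.30 tilt 0.0452 slide/side/lift [-0.3  0.1 -0.3] F lid [ 0.6  0.6 -1.2] M world [ 0.02 -0.01 -0.02] w 11.7
need cm [-0.01 -0.07 -0.67] rot [-0.0548 -0.0007  0.0001]
```

Moving well. On to tilt 0.10, then a light pull.

```bash
python3 -m creep '[[[0,-0.02,-0.23,-0.018,0,0,-1],[0,-0.02,-0.23,-0.018,0,0,-1],[0,-0.02,-0.2,-0.018,0,0,-1],[0,0,0,0,0,0,-1]]]'
python3 -c "
from h import *
fb(0.1)"
python3 -m creep '[[[0,0.3,0,0,0,0,-1],[0,0.3,0,0,0,0,-1],[0,0,0,0,0,0,-1]]]'
python3 -c "
from h import *
fb(0.1,8)"
```

```text
clock: 4.7
tcp_pos: [615.7, 239.3, 76.1]
tcp_rot: [2.037, 2.299, 0.119]
ft_force: [0.6, -0.4, -2.3]
gripper_width: 11.9
t 4.70 tilt 0.1030 slide/side/lift [-1.   0.3 -0.2] F lid [ 0.3 -0.5 -2.4] M world [ 0.1   0.06 -0.05] w 11.9
need cm [-0.03  0.11  0.02] rot [ 0.003  -0.0007  0.0007]
clock: 5.0
tcp_pos: [621.2, 239.8, 76.2]
tcp_rot: [2.038, 2.3, 0.116]
ft_force: [-1.2, -0.4, -1.7]
gripper_width: 11.7
t 5.00 tilt 0.1009 slide/side/lift [ 4.4  0.1 -0.5] F lid [-1.4 -0.3 -1.6] M world [ 0.01  0.25 -0.03] w 11.7
need cm [-0.02  0.36 -0.03] rot [ 0.0009 -0.0001  0.0007]
```

```bash
python3 -m creep '[[[0,0.2,-0.02,0,0,0,-1],[0,0.2,0,0,0,0,-1],[0,0,0,0,0,0,-1]]]'
python3 -c "
from h import *
fb(0.1,12)"
python3 -m creep '[[[0,0.15,0,0,0,0,-1],[0,0,0,0,0,0,-1]]]'
python3 -c "
from h import *
fb(0.1,12)"
```

```text
clock: 5.3
tcp_pos: [621.4, 240.0, 74.8]
tcp_rot: [2.041, 2.304, 0.104]
ft_force: [-0.5, 0.1, 0.9]
gripper_width: 11.8
t 5.30 tilt 0.0911 slide/side/lift [ 4.4  0.2 -0.6] F lid [-0.4  0.1  1. ] M world [ 0.06  0.46 -0.01] w 11.8
need cm [-0.03  0.75 -0.18] rot [-0.0089  0.001   0.0009]
clock: 5.5
tcp_pos: [621.5, 239.9, 74.4]
tcp_rot: [2.043, 2.306, 0.099]
ft_force: [-1.5, 0.1, -1.1]
gripper_width: 11.6
t 5.50 tilt 0.0875 slide/side/lift [ 4.4  0.2 -0.6] F lid [-1.5  0.2 -1. ] M world [-0.01  0.61 -0.  ] w 11.6
need cm [-0.02  0.74 -0.22] rot [-0.0125  0.0015  0.0011]
```

Stopped at about 5 mm, so it is still caught. Going back and tilting more.

```bash
python3 -m creep '[[[0,-0.25,-0.05,-0.005,0,0,-1],[0,-0.25,-0.1,-0.01,0,0,-1],[0,0,-0.2,-0.018,0,0,-1],[0,0,-0.2,-0.018,0,0,-1],[0,0,-0.1,-0.01,0,0,-1],[0,0,0,0,0,0,-1]]]'
python3 -c "
from h import *
fb(0.15)"
```

```text
clock: 6.1
tcp_pos: [620.2, 239.8, 83.9]
tcp_rot: [2.007, 2.265, 0.189]
ft_force: [-0.3, -0.4, -1.0]
gripper_width: 11.5
t 6.10 tilt 0.1659 slide/side/lift [ 5.4  0.2 -0.5] F lid [-0.5 -0.4 -0.9] M world [-0.02  0.29  0.01] w 11.5
need cm [-0.02 -0.52  0.13] rot [ 0.0159 -0.0003  0.0008]
```

```bash
python3 -m creep '[[[0,-0.3,0.03,0,0,0,-1],[0,-0.3,0.03,0,0,0,-1],[0,0,0,0,0,0,-1]]]'
python3 -c "
from h import *
fb(0.15)"
```

```text
clock: 6.4
tcp_pos: [616.3, 239.5, 83.6]
tcp_rot: [2.004, 2.263, 0.195]
ft_force: [-0.6, 0.0, -0.5]
gripper_width: 12.0
t 6.40 tilt 0.1712 slide/side/lift [ 1.5  0.4 -0.8] F lid [-0.6  0.1 -0.4] M world [-0.09  0.52  0.01] w 12.0
need cm [-0.04 -0.13  0.16] rot [ 0.0212 -0.0011  0.0008]
```

```bash
python3 -m creep '[[[0,-0.1,-0.08,0.005,0,0,-1],[0,0,0,0,0,0,-1]]]'
python3 -c "
from h import *
fb(0.17)"
python3 -m creep '[[[0,0.3,0,0,0,0,-1],[0,0.3,0,0,0,0,-1],[0,0,0,0,0,0,-1]]]'
python3 -c "
from h import *
fb(0.17,12)"
python3 -m creep '[[[0,0.3,0,0,0,0,-1],[0,0,0,0,0,0,-1]]]'
python3 -c "
from h import *
fb(0.17,12)"
```

```text
clock: 6.6
tcp_pos: [614.8, 239.2, 83.7]
tcp_rot: [2.007, 2.266, 0.188]
ft_force: [0.9, 1.1, -2.6]
gripper_width: 12.0
t 6.60 tilt 0.1651 slide/side/lift [0.  0.3 0.2] F lid [ 0.6  1.  -2.8] M world [0.02 0.11 0.01] w 12.0
need cm [-0.03 -0.01 -0.04] rot [-0.0049 -0.001   0.0006]
clock: 6.9
tcp_pos: [620.4, 239.6, 83.5]
tcp_rot: [2.009, 2.267, 0.185]
ft_force: [-1.2, 0.8, -1.9]
gripper_width: 12.1
t 6.90 tilt 0.1625 slide/side/lift [ 5.4  0.1 -0.6] F lid [-1.4  0.9 -1.7] M world [-0.01  0.31 -0.03] w 12.1
need cm [-0.01  0.64 -0.15] rot [-0.0075 -0.0005  0.0005]
clock: 7.1
tcp_pos: [620.5, 239.7, 82.5]
tcp_rot: [2.011, 2.27, 0.176]
ft_force: [-0.7, -0.1, -0.6]
gripper_width: 11.8
t 7.10 tilt 0.1555 slide/side/lift [ 5.3  0.1 -0.7] F lid [-0.8  0.  -0.5] M world [0.01 0.23 0.02] w 11.8
need cm [-0.01  0.64 -0.26] rot [-0.0145  0.0004  0.0008]
```

```bash
python3 -m creep '[[[0,-0.3,0,0,0,0,-1],[0,-0.3,-0.06,0,0,0,-1],[0,0,-0.23,-0.018,0,0,-1],[0,0,-0.23,-0.018,0,0,-1],[0,0,-0.23,-0.018,0,0,-1],[0,0,0,0,0,0,-1]]]'
python3 -c "
from h import *
fb(0.22)"
```

```text
clock: 7.7
tcp_pos: [615.8, 239.3, 91.3]
tcp_rot: [1.979, 2.234, 0.25]
ft_force: [-0.4, 0.0, -2.3]
gripper_width: 11.5
t 7.70 tilt 0.2220 slide/side/lift [3.3 0.3 0.8] F lid [-0.9  0.1 -2.2] M world [ 0.04  0.24 -0.04] w 11.5
need cm [-0.03 -0.33  0.1 ] rot [ 0.002  -0.0012  0.0006]
```

```bash
python3 -m creep '[[[0,0.25,0.05,0,0,0,-1],[0,0.25,0,0,0,0,-1],[0,0,0,0,0,0,-1]]]'
python3 -c "
from h import *
fb(0.22,12)"
python3 -m creep '[[[0,0.3,-0.05,0,0,0,-1],[0,0,0,0,0,0,-1]]]'
python3 -c "
from h import *
fb(0.22,0)"
```

```text
clock: 8.0
tcp_pos: [619.1, 239.8, 91.1]
tcp_rot: [1.98, 2.236, 0.245]
ft_force: [-0.8, -0.4, -1.2]
gripper_width: 11.7
t 8.00 tilt 0.2180 slide/side/lift [6.5 0.4 0.4] F lid [-1.1 -0.3 -1. ] M world [ 0.07  0.28 -0.04] w 11.7
need cm [-0.04  0.55  0.01] rot [-0.002  -0.0003  0.0012]
clock: 8.2
tcp_pos: [619.3, 239.5, 90.3]
tcp_rot: [1.983, 2.24, 0.236]
ft_force: [-0.6, 0.5, -2.8]
gripper_width: 11.6
t 8.20 tilt 0.2108 slide/side/lift [6.3 0.1 0.5] F lid [-1.1  0.6 -2.6] M world [ 0.08  0.4  -0.01] w 11.6
need cm [-0.01 -0.65 -0.06] rot [-0.0092  0.0011  0.0014]
```

Stopped at 6.5 mm, still caught. Next tilt.

```bash
python3 -m creep '[[[0,-0.3,0,0,0,0,-1],[0,-0.4,0,0,0,0,-1],[0,-0.1,-0.21,-0.02,0,0,-1],[0,-0.03,-0.21,-0.02,0,0,-1],[0,-0.03,-0.2,-0.018,0,0,-1],[0,0,0,0,0,0,-1]]]'
python3 -c "
from h import *
fb(0.27)"
python3 -m creep '[[[0,0.25,0.02,0,0,0,-1],[0,0.25,0.01,0,0,0,-1],[0,0.2,0,0,0,0,-1],[0,0,0,0,0,0,-1]]]'
python3 -c "
from h import *
fb(0.27,12)"
python3 -m creep '[[[0,0.3,0,0,0,0,-1],[0,0,0,0,0,0,-1]]]'
python3 -c "
from h import *
fb(0.27,0)"
```

```text
clock: 8.8
tcp_pos: [614.5, 239.1, 97.8]
tcp_rot: [1.948, 2.198, 0.317]
ft_force: [-0.2, -0.8, -2.6]
gripper_width: 11.7
t 8.80 tilt 0.2845 slide/side/lift [ 4.6  0.2 -0.1] F lid [-1.  -0.7 -2.4] M world [-0.07  0.4  -0.  ] w 11.7
need cm [-0.02 -0.44  0.16] rot [ 0.0145 -0.0018  0.0001]
clock: 9.2
tcp_pos: [618.2, 239.5, 97.4]
tcp_rot: [1.952, 2.203, 0.306]
ft_force: [-0.7, -0.4, -2.5]
gripper_width: 11.5
t 9.20 tilt 0.2758 slide/side/lift [ 7.9  0.2 -0.5] F lid [-1.4 -0.3 -2.2] M world [ 0.    0.5  -0.07] w 11.5
need cm [-0.02  0.42  0.03] rot [ 0.0058 -0.0003  0.0003]
clock: 9.4
tcp_pos: [618.5, 239.3, 96.3]
tcp_rot: [1.955, 2.206, 0.298]
ft_force: [-1.0, 0.6, -2.6]
gripper_width: 12.0
t 9.40 tilt 0.2691 slide/side/lift [ 7.9 -0.1 -0.7] F lid [-1.5  0.7 -2.3] M world [ 0.02  0.51 -0.04] w 12.0
need cm [ 0.01 -0.79 -0.08] rot [-0.0009  0.0009  0.0004]
```

```bash
python3 -m creep '[[[0,-0.35,0,0,0,0,-1],[0,-0.4,0,0,0,0,-1],[0,-0.15,-0.22,-0.019,0,0,-1],[0,-0.1,-0.22,-0.019,0,0,-1],[0,-0.03,-0.2,-0.015,0,0,-1],[0,0,0,0,0,0,-1]]]'
python3 -c "
from h import *
fb(0.33)"
python3 -m creep '[[[0,0.25,0.02,0,0,0,-1],[0,0.25,0.01,0,0,0,-1],[0,0.2,0,0,0,0,-1],[0,0,0,0,0,0,-1]]]'
python3 -c "
from h import *
fb(0.33,12)"
python3 -m creep '[[[0,0.3,0,0,0,0,-1],[0,0,0,0,0,0,-1]]]'
python3 -c "
from h import *
fb(0.33,0)"
```

```text
clock: 10.0
tcp_pos: [613.5, 238.9, 104.8]
tcp_rot: [1.92, 2.164, 0.376]
ft_force: [-0.5, -0.5, -2.5]
gripper_width: 12.0
t 10.00 tilt 0.3416 slide/side/lift [ 6.7  0.1 -0.1] F lid [-1.4 -0.4 -2.2] M world [0.01 0.41 0.  ] w 12.0
need cm [-0.02 -0.65  0.13] rot [ 0.0116 -0.0025 -0.0009]
clock: 10.4
tcp_pos: [616.7, 239.1, 104.1]
tcp_rot: [1.924, 2.169, 0.364]
ft_force: [-1.9, 0.3, -2.6]
gripper_width: 11.7
t 10.40 tilt 0.3317 slide/side/lift [ 9.3 -0.1 -0.6] F lid [-2.6  0.6 -1.9] M world [ 0.07  0.67 -0.06] w 11.7
need cm [ 0.01  0.28 -0.03] rot [ 0.0017 -0.0006 -0.0006]
clock: 10.6
tcp_pos: [617.0, 238.9, 103.1]
tcp_rot: [1.928, 2.173, 0.356]
ft_force: [-1.8, -0.4, -2.1]
gripper_width: 12.1
t 10.60 tilt 0.3249 slide/side/lift [ 9.1 -0.3 -0.8] F lid [-2.4 -0.2 -1.4] M world [ 0.08  0.73 -0.04] w 12.1
need cm [ 0.03 -0.92 -0.14] rot [-0.0051  0.0007 -0.0006]
```

Still caught, at 9.2 mm. Going back and tilting to about 0.375.

```bash
python3 -m creep '[[[0,-0.4,0,0,0,0,-1],[0,-0.4,-0.04,0,0,0,-1],[0,-0.15,-0.22,-0.019,0,0,-1],[0,-0.1,-0.22,-0.019,0,0,-1],[0,-0.03,-0.12,-0.008,0,0,-1],[0,0,0,0,0,0,-1]]]'
python3 -c "
from h import *
fb(0.375)"
python3 -m creep '[[[0,0.25,0,0,0,0,-1],[0,0.25,0,0,0,0,-1],[0,0.2,0,0,0,0,-1],[0,0,0,0,0,0,-1]]]'
python3 -c "
from h import *
fb(0.375,12)"
python3 -m creep '[[[0,0.3,-0.02,0,0,0,-1],[0,0,0,0,0,0,-1]]]'
python3 -c "
from h import *
fb(0.375,15)"
```

```text
clock: 11.2
tcp_pos: [613.0, 238.6, 111.4]
tcp_rot: [1.894, 2.133, 0.429]
ft_force: [-0.7, 0.3, -2.3]
gripper_width: 11.8
t 11.20 tilt 0.3933 slide/side/lift [ 9.2 -0.1 -0.2] F lid [-1.5  0.4 -1.9] M world [-0.09  0.51  0.02] w 11.8
need cm [ 0.01 -0.9   0.2 ] rot [ 0.0183 -0.0034 -0.0018]
clock: 11.6
tcp_pos: [622.0, 239.7, 115.4]
tcp_rot: [1.893, 2.131, 0.433]
ft_force: [0.3, -0.7, -1.6]
gripper_width: 12.2
t 11.60 tilt 0.3967 slide/side/lift [19.2 -0.1 -0.4] F lid [-0.4 -0.8 -1.6] M world [-0.04  0.5   0.  ] w 12.2
need cm [ 0.01 -0.69  0.24] rot [ 0.0217 -0.0041 -0.0024]
clock: 11.8
tcp_pos: [625.2, 239.8, 116.8]
tcp_rot: [1.893, 2.13, 0.433]
ft_force: [0.8, 0.2, -1.1]
gripper_width: 11.7
t 11.80 tilt 0.3968 slide/side/lift [22.7 -0.4 -0.4] F lid [ 0.4  0.1 -1.3] M world [-0.08  0.44 -0.02] w 11.7
need cm [ 0.03 -0.74  0.25] rot [ 0.0218 -0.004  -0.0028]
```

At tilt 0.395 it passes 22 mm with almost no force: free. Drawing it on along its plane.

```bash
python3 -m creep '[[[0,0.35,-0.02,0,0,0,-1],[0,0.35,-0.01,0,0,0,-1],[0,0.35,-0.01,0,0,0,-1],[0,0.35,-0.01,0,0,0,-1],[0,0,0,0,0,0,-1]]]'
python3 -c "
from h import *
fb(0.395,60)"
python3 -m creep '[[[0,0.4,-0.02,0,0,0,-1],[0,0.4,-0.01,0,0,0,-1],[0,0.4,-0.01,0,0,0,-1],[0,0.4,-0.01,0,0,0,-1],[0,0.4,-0.01,0,0,0,-1],[0,0.4,-0.01,0,0,0,-1],[0,0,0,0,0,0,-1]]]'
python3 -c "
from h import *
fb(0.395,60)"
```

```text
clock: 12.3
tcp_pos: [639.1, 241.3, 123.1]
tcp_rot: [1.893, 2.13, 0.433]
ft_force: [0.6, 0.1, -2.3]
gripper_width: 11.5
t 12.30 tilt 0.3967 slide/side/lift [38.  -0.6  0. ] F lid [-0.3  0.  -2.3] M world [-0.02  0.51 -0.04] w 11.5
need cm [0.06 2.2  0.04] rot [ 0.0017 -0.0038 -0.0031]
clock: 13.0
tcp_pos: [662.8, 243.9, 133.8]
tcp_rot: [1.893, 2.13, 0.433]
ft_force: [0.0, 0.1, -2.1]
gripper_width: 11.6
t 13.00 tilt 0.3967 slide/side/lift [64.2 -0.8  0.7] F lid [-0.8  0.1 -1.9] M world [-0.05  0.51 -0.09] w 11.6
need cm [ 0.08 -0.42  0.1 ] rot [ 0.0017 -0.0036 -0.0032]
```

```bash
python3 -m creep '[[[0,0.39,-0.92,0,0,0,-1],[0,0.39,-0.92,0,0,0,-1],[0,0.6,-1.5,0,0,0,-1],[0,0.8,-1.9,0,0,0,-1],[0,0.8,-1.9,0,0,0,-1],[0,0.8,-1.9,0,0,0,-1],[0,0.8,-1.9,0,0,0,-1],[0,0.8,-1.9,0,0,0,-1],[0,0.4,-1,0,0,0,-1],[0,0,0,0,0,0,-1]]]'
python3 -c "
from h import *
fb(0)
grab('scene','s2.png')"
```

```text
clock: 14.0
tcp_pos: [661.1, 242.9, 297.2]
tcp_rot: [1.892, 2.129, 0.437]
ft_force: [-0.6, 0.5, -2.1]
gripper_width: 11.7
t 14.00 tilt 0.3992 slide/side/lift [126.   -1.6 151.5] F lid [-1.3  0.6 -1.8] M world [-0.03  0.45 -0.02] w 11.7
need cm [  0.02 -12.95  19.79] rot [ 0.3992 -0.0055 -0.0022]
```

View pics/s2.png

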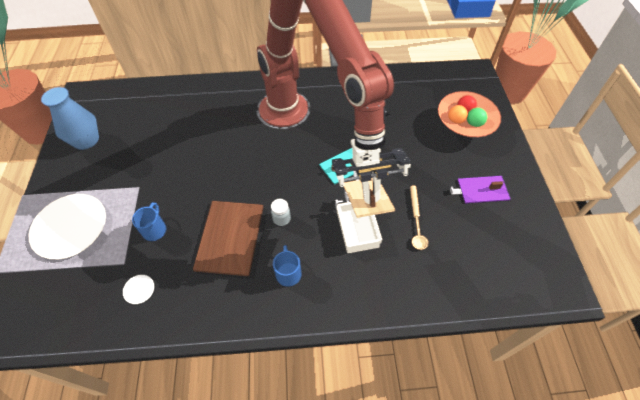

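The scene view shows the lid hanging clear at (368,195) above the empty dish (358,225), with the bystanders in place. Levelling it and carrying it over.

```bash
python3 -m creep '[[[0,0,0,0.08,0,0,-1],[0,0,0,0.08,0,0,-1],[0,0,0,0.08,0,0,-1],[0,0,0,0.08,0,0,-1],[0,0,0,0.08,0,0,-1],[0,0,0,0,0,0,-1]]]'
python3 -m creep '[[[-1.5,-0.3,0,0,0,0.03,-1],[-3,-0.4,0,0,0,0.03,-1],[-4,-0.5,0,0,0,0.03,-1],[-4,-0.5,0,0,0,0.03,-1],[-4,-0.5,0,0,0,0.03,-1],[-4,-0.5,0,0,0,0.03,-1],[-4,-0.5,0,0,0,0.03,-1],[-4,-0.5,0,0,0,0.03,-1],[-3,-0.5,0,0,0,0.03,-1],[0,0,0,0,0,0,-1]]]'
python3 -c "
from h import *
delta([616,-198.3,150],0,-0.173)"
```

```text
clock: 14.65
tcp_pos: [654.9, 241.2, 286.1]
tcp_rot: [-2.067, -2.335, 0.039]
ft_force: [0.0, -0.0, -2.1]
gripper_width: 11.9
clock: 15.65
tcp_pos: [593.9, -94.1, 284.8]
tcp_rot: [-2.399, -2.014, 0.052]
ft_force: [0.3, -0.2, -1.9]
gripper_width: 11.7
t 15.65 tcp [593.9 -94.1 284.8] F [ 0.3 -0.2 -1.9] w 11.700622445488298
[[ 0.173  0.984 -0.031]
 [ 0.985 -0.174 -0.015]
 [-0.02  -0.028 -0.999]]
need cm [-9.61  4.36 13.56] rot [-0.0279  0.0201 -0.0012]
```

```bash
python3 -m creep '[[[-1.5,0.7,0.5,-0.007,0.005,0,-1],[-2.5,1.1,1.5,-0.007,0.005,0,-1],[-2.5,1.1,2.5,-0.007,0.005,0,-1],[-2,1,2.5,-0.007,0.005,0,-1],[-1,0.4,2.5,0,0,0,-1],[0,0,2.5,0,0,0,-1],[0,0,1.2,0,0,0,-1],[0,0,0,0,0,0,-1],[0,0,0,0,0,0,-1]]]'
python3 -c "
from h import *
delta([616,-198.3,60],0,-0.173)
grab('scene','s3.png'); grab('wrist','w3.png')
a=cv2.imread('pics/s3.png')[150:300,150:350];b=cv2.imread('pics/w3.png')
cv2.imwrite('pics/c3.png',np.hstack([cv2.resize(a,(400,300)),cv2.resize(b,(400,300))]))"
```

```text
clock: 16.55
tcp_pos: [614.1, -196.8, 153.9]
tcp_rot: [2.402, 2.009, 0.015]
ft_force: [0.2, 0.4, -1.9]
gripper_width: 11.8
t 16.55 tcp [ 614.1 -196.8  153.9] F [ 0.2  0.4 -1.9] w 11.794697465510799
[[ 0.177  0.984  0.014]
 [ 0.984 -0.177 -0.002]
 [ 0.001  0.014 -1.   ]]
need cm [-0.12  0.08  9.4 ] rot [ 0.0144 -0.0008 -0.0046]
```

View pics/c3.png

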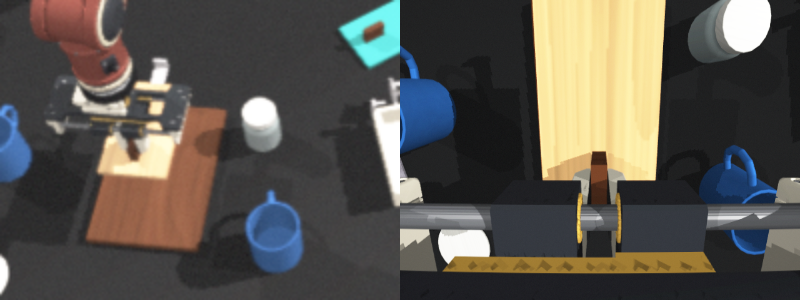

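The lid hangs level over the board, jar and mug clear. Checking the lid's plane from wrist depth before lowering.

Run:
```python
from h import *
f=load('w3.png');P=cloud(f);C=f['color'].astype(int)
v,u=np.mgrid[:400,:640];m=(v<200)&(u>200)&(u<420)&(C[...,0]>200)&(C[...,0]-C[...,2]>25)&(P[...,2]>100)
q=P[m]; A=np.c_[q[:,:2]-[614,-197],np.ones(len(q))];s=np.linalg.lstsq(A,q[:,2],rcond=None)[0]
e=np.array([np.cos(-.177),np.sin(-.177)]);n=np.array([-e[1],e[0]])
print(len(q),'slope along x,y',s[:2]@e,s[:2]@n,'top z at tcp',s[2],'resid',np.std(A@s-q[:,2]))
d=q[:,:2]-[614.1,-196.8];print('y range',np.percentile(d@n,[1,99]),'x',np.percentile(d@e,[1,99]))
```

```text
39589 slope along x,y 0.012952711792118628 0.00019244323092540037 top z at tcp 148.12643187384236 resid 0.6653379297925306
y range [-50.73020231  48.67619345] x [-119.18724816  -22.42271706]
```

```bash
python3 -m creep '[[[-0.1,0.08,1,0.007,0,0,-1],[0,0.05,2,0.007,0,0,-1],[0,0,2.5,0,0,0,-1],[0,0,2,0,0,0,-1],[0,0,1.5,0,0,0,-1],[0,0,0.8,0,0,0,-1],[0,0,0,0,0,0,-1],[0,0,0,0,0,0,-1]]]'
python3 -c "
from h import *
delta([616,-198.3,31],0,-0.173)"
```

```text
clock: 17.45
tcp_pos: [619.6, -197.1, 50.3]
tcp_rot: [2.404, 2.017, 0.007]
ft_force: [-0.0, 0.2, -1.4]
gripper_width: 12.2
t 17.45 tcp [ 619.6 -197.1   50.3] F [-0.   0.2 -1.4] w 12.176305581452445
[[ 0.174  0.985  0.006]
 [ 0.985 -0.174 -0.   ]
 [ 0.001  0.006 -1.   ]]
need cm [-0.18 -0.35  1.93] rot [ 0.0058 -0.0008 -0.0018]
```

```bash
python3 -m creep '[[[-0.2,-0.3,0.5,0.005,0,0,-1],[0,-0.05,0.5,0.003,0,0,-1],[0,-0.05,0.4,0,0,0,-1],[0,0,0,0,0,0,-1],[0,0,0,0,0,0,-1]]]'
python3 -c "
from h import *
delta([616,-198.3,30.5],0,-0.173)"
```

```text
clock: 17.95
tcp_pos: [616.8, -199.2, 37.6]
tcp_rot: [2.406, 2.018, 0.002]
ft_force: [-0.6, 0.1, -1.1]
gripper_width: 12.0
t 17.95 tcp [ 616.8 -199.2   37.6] F [-0.6  0.1 -1.1] w 12.032658547961752
[[ 0.174  0.985  0.002]
 [ 0.985 -0.174 -0.   ]
 [ 0.     0.002 -1.   ]]
need cm [ 0.08 -0.1   0.71] rot [ 0.0022 -0.0001 -0.0021]
```

```bash
python3 -m creep '[[[0.05,-0.1,0.25,0,0,0,-1],[0,0,0.2,0,0,0,-1],[0,0,0.1,0,0,0,-1],[0,0,0,0,0,0,-1]]]'
python3 -c "
from h import *
delta([616,-198.3,30.5],0,-0.173)"
python3 -m creep '[[[0,0,0.12,0,0,0,-1],[0,0,0,0,0,0,-1]]]'
python3 -c "
from h import *
delta([616,-198.3,30.5],0,-0.173)"
```

```text
clock: 18.35
tcp_pos: [616.2, -198.5, 32.2]
tcp_rot: [2.405, 2.017, 0.003]
ft_force: [0.8, 1.3, -2.3]
gripper_width: 11.3
t 18.35 tcp [ 616.2 -198.5   32.2] F [ 0.8  1.3 -2.3] w 11.282918265783051
[[ 0.174  0.985  0.003]
 [ 0.985 -0.174 -0.001]
 [ 0.     0.003 -1.   ]]
need cm [ 0.01 -0.03  0.17] rot [ 0.0033 -0.     -0.002 ]
clock: 18.55
tcp_pos: [616.3, -198.5, 31.0]
tcp_rot: [2.405, 2.017, 0.003]
ft_force: [0.6, 0.4, -2.3]
gripper_width: 11.4
t 18.55 tcp [ 616.3 -198.5   31. ] F [ 0.6  0.4 -2.3] w 11.427513553584358
[[ 0.174  0.985  0.003]
 [ 0.985 -0.174 -0.001]
 [-0.     0.003 -1.   ]]
need cm [ 0.01 -0.03  0.05] rot [ 0.0035  0.     -0.0019]
```

```bash
for i in 1; do python3 -m creep '[[[0,0,0.1,0.003,0,0,-1],[0,0,0,0,0,0,-1]]]'; python3 -m creep '[[[0,0,0.07,0,0,0,-1],[0,0,0,0,0,0,-1]]]'; done
python3 -c "
from h import *
delta([616,-198.3,30],0,-0.173)"
```

```text
clock: 18.75
tcp_pos: [616.6, -198.6, 30.6]
tcp_rot: [2.406, 2.018, 0.001]
ft_force: [-0.1, 0.5, -2.1]
gripper_width: 11.9
clock: 18.95
tcp_pos: [616.8, -198.7, 30.5]
tcp_rot: [2.406, 2.018, 0.001]
ft_force: [-0.5, 0.1, -1.4]
gripper_width: 11.7
t 18.95 tcp [ 616.8 -198.7   30.5] F [-0.5  0.1 -1.4] w 11.722028947359934
[[ 0.174  0.985  0.001]
 [ 0.985 -0.174 -0.   ]
 [-0.     0.001 -1.   ]]
need cm [ 0.02 -0.09  0.05] rot [ 0.0015  0.0001 -0.002 ]
```

```bash
python3 -m creep '[[[0,0,0.12,0,0,0,-1],[0,0,0.1,0,0,0,-1],[0,0,0,0,0,0,-1]]]'
python3 -c "
from h import *
delta([616,-198.3,30],0,-0.173)"
```

```text
clock: 19.25
tcp_pos: [616.9, -198.7, 30.5]
tcp_rot: [2.406, 2.018, 0.002]
ft_force: [0.3, -0.3, -2.2]
gripper_width: 12.0
t 19.25 tcp [ 616.9 -198.7   30.5] F [ 0.3 -0.3 -2.2] w 11.958581298083852
[[ 0.174  0.985  0.002]
 [ 0.985 -0.174 -0.   ]
 [-0.     0.002 -1.   ]]
need cm [ 0.02 -0.1   0.05] rot [ 0.0019  0.0001 -0.0021]
```

It no longer descends and stands at the expected contact height (30.5). Opening gently.

```bash
python3 -m creep '[[[0,0,0,0,0,0,-0.7],[0,0,0,0,0,0,-0.6],[0,0,0,0,0,0,-0.4],[0,0,0,0,0,0,-0.2],[0,0,0,0,0,0,-0.2],[0,0,-0.5,0,0,0,-0.2],[0,0,-1,0,0,0,-0.2],[0,0,-2,0,0,0,-0.2],[0,0,-3,0,0,0,-0.2],[0,0,-3,0,0,0,-0.2]]]' 5
python3 -m creep '[[[0,0,-3.5,0,0,0,-0.2],[0,0,-3.5,0,0,0,-0.2],[0,-3,-3,0,0,0,-0.2],[0,-4,-2,0,0,0,-0.2],[0,-4,0,0,0,0,-0.2],[0,-4,0,0,0,0,-0.2],[0,0,0,0,0,0,-0.2],[0,0,0,0,0,0,-0.2]]]'
python3 - <<'E'
from h import *
st();f=grab('scene','s4.png');t=grab('top','t4.png')
P=cloud(t);C=t['color'].astype(int);v,u=np.mgrid[:400,:640]
for nm,P,b in(('top',P,(380,470,130,240)),('scene',cloud(f),(185,275,190,285))):
    w=(u>b[0])&(u<b[1])&(v>b[2])&(v<b[3])
    Z=P[...,2]; q=P[w&(Z>20)&(Z<32)]; g=P[w&(Z>50)&(Z<62)]
    r=cv2.minAreaRect(q[:,:2].astype(np.float32));A=np.c_[q[:,:2]-q[:,:2].mean(0),np.ones(len(q))]
    print(nm,len(q),np.round(r[0],1),np.round(r[1],1),r[2],'z',np.median(q[:,2]).round(1),'slope',np.linalg.lstsq(A,q[:,2],rcond=None)[0].round(3),'grip',len(g),g.mean(0).round(1))
a=cv2.imread('pics/t4.png')[120:250,250:530];b=cv2.imread('pics/s4.png')
cv2.imwrite('pics/c4.png',np.vstack([cv2.resize(a,(600,279)),cv2.resize(b[140:300,120:450],(600,291))]))
E
```

```text
clock: 20.25
tcp_pos: [614.3, -197.9, 125.6]
tcp_rot: [-2.403, -2.015, 0.006]
ft_force: [0.8, -0.1, 0.2]
gripper_width: 37.0
clock: 21.05
tcp_pos: [464.5, -171.8, 262.8]
tcp_rot: [2.397, 2.011, 0.013]
ft_force: [0.8, 0.6, 0.7]
gripper_width: 37.2
t 21.05 tcp [ 464.5 -171.8  262.8] F [0.8 0.6 0.7] w 37.242901874286744
[[ 0.174  0.985  0.015]
 [ 0.985 -0.174 -0.004]
 [-0.002  0.015 -1.   ]]
top 1136 [ 577.9 -189. ] [178.3 255.5] 80.13964080810547 z 23.9 slope [-5.0000e-03 -2.0000e-03  2.4231e+01] grip 43 [ 615.6 -195.9   55.9]
scene 1324 [ 589.6 -165.2] [225.  256.4] 79.97055053710938 z 23.7 slope [-1.000e-03 -0.000e+00  2.376e+01] grip 61 [ 604.  -172.7   54.4]
```

View pics/c4.png

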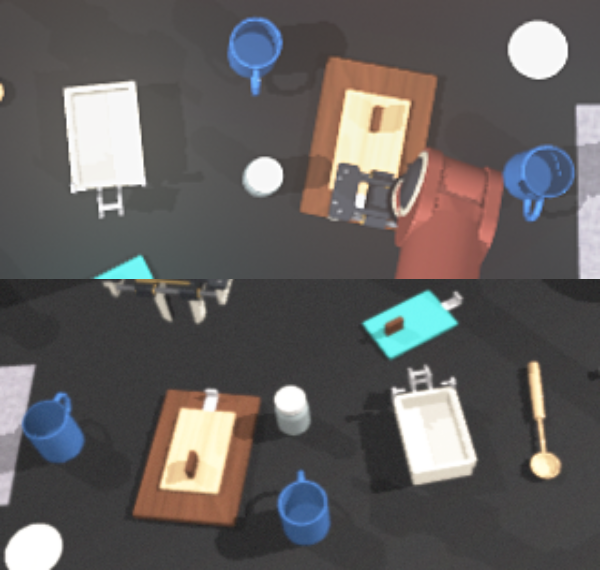

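The lid lies flat on the middle of the board: top face at z 24 (16 + 8) and bar at (615.6,-196), which puts its origin about 2 mm from the board's centre. The arm is clear. Handing in.

```bash
python3 -c "
from bench import job
print(job.close_job())"
```

```text
the job is handed in; nothing more can be done
None
```

The lid is off the dish, and it lies flat and right way up on the middle of the dark board. The gripper has let go and the arm is clear. I handed the job in at about 21 s of the 72 s allowed.

- **Unhooking:** Light pulls at tilts of about 0.10, 0.16, 0.22, 0.27 and 0.33 rad were each stopped at 4 to 9 mm. At about 0.395 rad the lid ran out freely. Wrist force readings stayed under about 3 N throughout, so nothing was forced.
- **Last checks:** The top camera puts the lid's top face at z ≈ 24 (16 for the board plus 8), with a slope of 0.005 or less. From the grip bar, the lid's origin is about 2 mm from the board's middle. In the last pictures the mugs, the jar and the spoon look unmoved, but I did not measure them.
- **Disagreements:** The wrist force never showed the touch-down on the board, so I judged contact by the descent stopping at the expected height. In the last check the scene camera's raw bar position was about 25 mm off the top camera's, and neither camera's lid outline came out the lid's size. I put this down to a mask that also caught the board's rim, the jar and the gripper, and relied on the top camera and the picture.

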